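# Open a quick clamp: press its ratchet release and push the jaw back

## Task

Open the grey quick clamp that stands in the drawer: press down the orange release tab on its sliding jaw and, while keeping it pressed, push the jaw back along the bar, away from the V-block, until it is fully back at the tail stop; then let the tab spring up. Only press and push: the V-block stays standing where it is in the clamp, and the other loose things are left alone.

Things in the scene. Friction and masses are not known exactly. Their poses are not given: they have to be found in the camera images.
- clamp: The quick clamp's fixed frame: a grey bed 80 mm wide (its x axis) and 260 mm long (its y axis), fixed in one of the two open drawers (drawer floor z = 0, drawer walls 90 mm high). Origin: centre of its underside; z up. At its +y end stands the fixed jaw, 68 mm high, its steel face 108 mm from the origin. At its -y end stands the tail stop, 50 mm high. Between them lie two ways, top 30 mm above the underside, with a toothed steel bar between, on which the sliding jaw runs.
- jaw (a joint): Sliding jaw (grey carriage 80 mm wide, 72 mm long, top of the carriage 58 mm above the drawer floor), m: 0 = closest to the fixed jaw (gap of 53 mm), 0.095 = fully back against the tail stop; grows as it moves along the clamp's -y. Starts between 0 and 0.035. A one-way ratchet with 7 mm pitch keeps it from going back while the tab is up; with the tab down it slides against about 2.5 N of friction. It stays where it is left.
- release (a joint): Orange release tab on the sliding jaw, m: 0 = up (sprung), 0.007 = fully down. Pressed straight down; takes about 4 N to start and 8 N fully down. The ratchet lets go from about 0.005 on. It springs up when let go and the ratchet catches again.
- tab_top (a point): Middle of the top of the orange tab (46 mm across the clamp, 40 mm along it, slightly ribbed), on the sliding jaw, 66 mm above the drawer floor when up. It moves with the jaw and with the tab; axes as the clamp's. 23 mm from it on the -y side the jaw has an upright thumb wall, 66 mm wide and 17 mm higher than the tab when up, against which fingertips on the tab can push; on the +y side it is open, the jaw being lower than the tab.
- jaw_riser_top (a point): Top edge, in the middle, of the face of the thumb wall that looks to the tab, 83 mm above the drawer floor; the wall's back slopes down to the tail.
- v_block: Steel V-block, 50 x 50 x 40 mm, loose, standing on the ways between the jaws, close to the fixed jaw, groove up. Origin: centre of its underside.
- drill_case: Red drill case, 113 x 170 x 54 mm, lid shut, loose in the other drawer. Origin: centre of its underside.
- step_block: Black stepped clamping block, 28 x 60 x 36 mm, standing beside the drill case. Origin: centre of its underside.
- strap_clamp: Black slotted strap clamp, 28 x 102 x 14 mm, lying at the other side of the drill case. Origin: centre of its underside.

How it is judged:
On the way:
1. the orange tab is pressed down while the jaw still stands near the V-block (value of joint release above 0.0045 m and value of joint jaw below 0.055 m), for 0.1 s.
At the end, for the whole second after the job is handed in: The sliding jaw is back at the tail stop (within 8 mm), the tab has sprung up (within 3 mm), and the V-block stands upright within 12 mm of where it was (value of joint jaw above 0.087 m and value of joint release below 0.003 m and distance of v_block from where it was at the start of the episode below 0.012 m and angle between v_block's own z axis and vertical below 0.1 rad and linear speed of v_block below 0.02 m/s); the robot touches nothing.
It fails at once if the V-block is lifted, tipped or shifted (distance of v_block from where it was at the start of the episode above 0.012 m or angle between v_block's own z axis and vertical above 0.2 rad).
It fails at once if the drill case, step block or strap clamp is moved (distance of any of drill_case, step_block, strap_clamp from where it was at the start of the episode above 0.02 m).
It also fails if it takes over 32 s, if anything falls off the work surface, if the arm or the gripper's body presses on something with over 40 N, if the wrist force passes 120 N, or if a joint passes its speed limit or range.

## Robot

A 6-joint arm with a two-finger parallel gripper is mounted at the origin on a cart in front of the work surface, level with it; the furniture and walls round the work are solid. World frame = base frame: x ahead of the robot, y to its left, z up, the work surface at z = 0. Lengths are in m, angles in rad, forces in N, time in s.
With the tool pointing down it reaches from about 0.3 to 0.875 m from the base axis. Payload 4.2 kg.
Tool frame: the origin (TCP) lies midway between the tips of the shut fingers; the grasp point (between the pads) lies 19 mm behind it (bot.hold_point_z is the z of the grasp point in the tool frame, in m); z points along the fingers, x is the direction in which the jaws open and shut, and the axes are right-handed (so a half turn about z gives the same grasp; the last joint's range is limited). The gripper opens to 85 mm and grips with 20 to 120 N. Pads are 22 mm wide; open, the fingers measure 114 mm over their backs; the gripper's body (76 mm by 85 mm) begins 54 mm behind the grasp point. The pads swing forward as they close: fully open they stand 13 mm farther back than shut.
Start: joints at [1.148, 0.32, 1.565, -0, 1.257, -0.02], TCP at [0.225, 0.529, 0.231] pointing down, gripper open.
Joint ranges: [-3.11, 3.11], [-0.84, 2.01], [0.21, 2.61], [-1.34, 4.49], [0.05, 2.63], [-2.56, 2.56]. Speed limits (rad/s): [2.57, 2.57, 3.14, 3.14, 3.14, 3.14].

## Interface

Orientations are given as a 3x3 rotation matrix whose columns are the frame's x, y, z axes.
In Python, from bench import bot gives the robot as it stands.
- The arm moves only by the tool play_rows, never from a script. Its arguments are lists of equal length, an entry for each row: "translation": the shift along the tool's x, y, z in m, a list of three; "dr": the turn, a rotation vector about the tool's x, y, z in degrees, a list of three; "grip": the closure in counts, from 0 (fully open) to 255 (shut). A call has 1 to 5 rows; each row is the pose to reach, as a shift and turn from the pose commanded when the call began, along the tool's axes at that moment; what a row does not reach only later rows make up. A row lasts 1/12 s, in which the tool goes at most 41.7 mm and 7.16 degrees, less where a joint would pass 70% of its speed; a pose out of reach is approached as far as the arm can. A call with a gripper value outside its range is refused whole. The fingers move at their own pace and stop on an object; the grip force is fixed at half the most. Time passes only in rows, so rows that repeat a pose let the fingers close. It gives the time, the measured TCP pose, the force and the opening at its end, in the units of the state.
- bot.observe(): the state, without advancing time (a new reading comes with each control period).
- bot.read_camera(name): name is "side" or "top"; returns the picture (420x560x3 uint8, blue, green, red); there is no depth.
- bot.calibration(name): a dict with "fx", "fy", "cx", "cy" (pixels), "k1" (the pictures are not rectified: a ray, as slopes to the right and down, at radius r is drawn at 1 + k1 r^2 times it, then the intrinsics apply), "xyz" and "orientation" of the camera in the world. Camera axes: x right, y down, z forward; pixel columns grow to the right and rows downward; lengths in m; the calibration is good to about 2 mm. A picture is of the moment at which its call begins. calibration takes no time and is no camera call.
- bot.job_done(): hands the job in, once; it reports no verdict.
Trained networks look in the newest picture that a camera, given by its name, has taken for a name from the list of things; names that differ only in an ending like _2 or _b are one class to them, and where a whole thing is asked for, a point or a joint stands for the part that bears it (a point fixed in the world has none). Each returns a list of dicts, best first, with "p" (0 to 1); they miss things now and then, are a little off and sometimes report something else, mostly with a low value. They report only what shows in the picture. A call takes as long as a camera call.
- bot.silhouettes(camera, target): "mask" (420x560 bool, what is visible of it) and "uv" ([column, row] in pixels, amid what is visible of it).
The state is a dict: "clock": time; "q": joint angles; "joint_vel": joint speeds; "effort": joint torques, N m; "tool_pos": TCP position; "tool_rot": TCP orientation; "contact_force": force on the tool from outside, world axes, zero at the start; "ft_torque": the same for the moment, N m; "finger_gap": opening from 0.0 (shut) to 1.0 (fully open).
Only numpy, scipy, OpenCV 4.12 (cv2) and the standard library are available. Lean on these libraries where they do the work, as an engineer would, in place of code of your own. Each camera call takes 0.05 s, during which the arm holds its last target.

## Working session

There is one attempt and no reset: what is moved stays moved. The work goes in short steps, Python scripts to look and compute and a tool call to move; the robot and the scene stay as the last step left them, time stands still between calls to the robot, and variables do not carry over. Pictures are saved under pics/ and viewed, and the job is handed in when it is done.

Besides the shell and the picture viewer there is one more tool, called as name(argument=value, ...) on one line, values as JSON. play_rows: Moves the arm, as the interface text tells. Its arguments: {"type":"object","properties":{"translation":{"type":"array"},"dr":{"type":"array"},"grip":{"type":"array"}},"required":["translation","dr","grip"]}

```bash
mkdir -p pics; ls; python3 - <<'E'
from bench import bot
import cv2
s=bot.observe()
for k,v in s.items(): print(k,v)
for n in ("top","side"):
    cv2.imwrite(f"pics/{n}0.png",bot.read_camera(n)); print(n,bot.calibration(n))
E
```

```text
pics
clock 0.0
q [ 1.14797383e+00  3.20326236e-01  1.56570853e+00 -8.23413942e-06
  1.25738649e+00 -1.99919601e-02]
joint_vel [-1.07251177e-03  1.16880190e-03 -9.71196692e-04  1.51209769e-03
 -2.48249218e-03  7.37132015e-06]
effort [-5.91986100e-04 -4.15525138e+01 -2.34167522e+01  9.78244907e-05
  8.06790486e-03 -8.96116035e-06]
tool_pos [0.22521199 0.52853286 0.23045108]
tool_rot [[ 3.92020854e-01  9.19956030e-01 -7.43199744e-04]
 [ 9.19954513e-01 -3.92021558e-01 -1.67078303e-03]
 [-1.82839724e-03 -2.87281691e-05 -9.99998328e-01]]
contact_force [-0.12530829 -0.30306068  0.45154462]
ft_torque [-0.04978442 -0.03573374 -0.06284794]
finger_gap 0.9995886660572446
top {'fx': 410.174479530299, 'fy': 410.174479530299, 'cx': 279.6716196255743, 'cy': 212.74655026657499, 'k1': 0.035309262440851905, 'xyz': array([0.31316381, 0.05494952, 1.09910204]), 'orientation': array([[-0.02262162, -0.98461233,  0.17328252],
       [-0.99972855,  0.0213122 , -0.00941371],
       [ 0.00557583, -0.17344844, -0.98482717]])}
side {'fx': 530.0288464468953, 'fy': 530.0288464468953, 'cx': 280.4033833562859, 'cy': 218.4113963371416, 'k1': 0.036885425188748246, 'xyz': array([-0.91360333,  0.46718863,  0.77922911]), 'orientation': array([[-2.88745837e-01, -4.15337970e-01,  8.62624027e-01],
       [-9.57405500e-01,  1.24564384e-01, -2.60496493e-01],
       [ 7.41853906e-04, -9.01098266e-01, -4.33614304e-01]])}
```

View pics/top0.png

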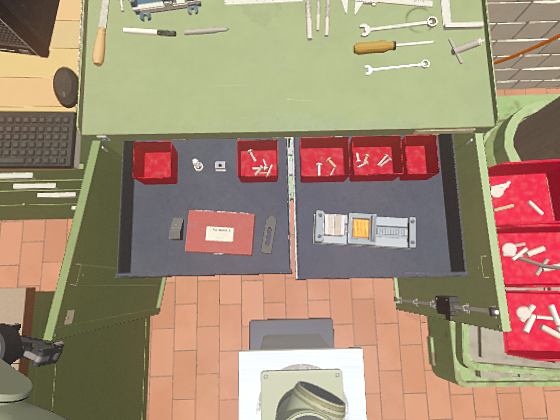

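View pics/side0.png

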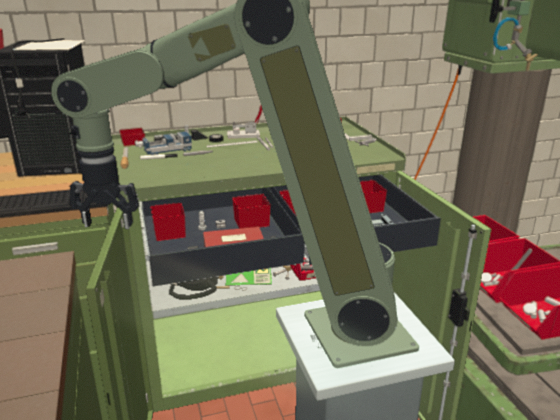

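The top view shows the clamp in the right-hand drawer: V-block near (333,225), orange tab near (360,229), tail to the right near (412,232). The arm hides it in the side view. I'll measure it now.

```bash
cat > h.py <<'E'
from bench import bot
import cv2, numpy as np
def px2w(n,uv,z):
    c=bot.calibration(n); K=np.array([[c['fx'],0,c['cx']],[0,c['fy'],c['cy']],[0,0,1]])
    p=cv2.undistortPoints(np.array([[uv]],float),K,np.array([c['k1'],0,0,0.]))[0,0]
    d=c['orientation']@np.array([p[0],p[1],1.]); return c['xyz']+d*(z-c['xyz'][2])/d[2]
def w2px(n,P):
    c=bot.calibration(n); K=np.array([[c['fx'],0,c['cx']],[0,c['fy'],c['cy']],[0,0,1]])
    R=c['orientation'].T
    return cv2.projectPoints(np.array([P],float),cv2.Rodrigues(R)[0],-R@c['xyz'],K,np.array([c['k1'],0,0,0.]))[0][0,0]
E
python3 - <<'E'
from h import *
im=bot.read_camera("top")
for t,z in (("clamp",.03),("v_block",.04+.03),("release",.066),("tab_top",.066),("jaw",.058)):
    for r in bot.silhouettes("top",t)[:2]:
        m=r['mask'].astype(np.uint8); rc=cv2.minAreaRect(cv2.findNonZero(m))
        print(t,r['p'],r['uv'],m.sum(),rc,px2w("top",r['uv'],z))
hsv=cv2.cvtColor(im,cv2.COLOR_BGR2HSV)
m=cv2.inRange(hsv,(10,120,120),(25,255,255)); m[:200]=0;m[260:]=0;m[:,:300]=0;m[:,420:]=0
pts=cv2.findNonZero(m); rc=cv2.minAreaRect(pts); print("orange",len(pts),rc,px2w("top",rc[0],.066))
for b in cv2.boxPoints(rc): print(b,px2w("top",b,.066))
cv2.imwrite("pics/crop.png",cv2.resize(im[195:265,300:430],None,fx=6,fy=6,interpolation=cv2.INTER_CUBIC))
E
```

```text
clamp 0.6 [371.7, 230.1] 2671 ((364.6965026855469, 229.39181518554688), (102.29603576660156, 33.24021530151367), 3.4336304664611816) [ 0.44979364 -0.1957974   0.03      ]
release 0.57 [362.2, 225.6] 290 ((360.0, 228.0), (18.0, 16.0), 90.0) [ 0.45722307 -0.16396956  0.066     ]
orange 274 ((360.5, 228.0), (18.0, 15.0), 90.0) [ 0.45116589 -0.15930259  0.066     ]
[353. 219.] [ 0.47470366 -0.14153041  0.066     ]
[368. 219.] [ 0.47388208 -0.17971006  0.066     ]
[368. 237.] [ 0.42782016 -0.17692012  0.066     ]
[353. 237.] [ 0.42862175 -0.13903591  0.066     ]
```

View pics/crop.png

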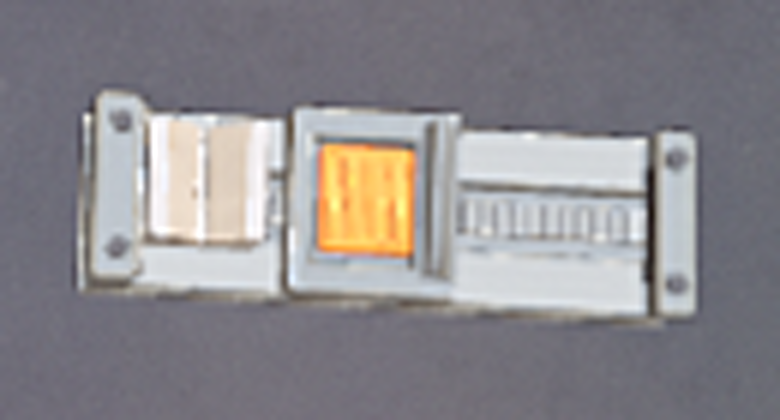

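```bash
python3 - <<'E'
from h import *
f=lambda a,b,z: px2w("top",(300+a/6,195+b/6),z)
F=f(119,187,.068);T=f(676,222,.050);print("fixed",F,"tail",T)
A=f(292,110,.058);B=f(286,292,.058);C=f(432,195,.083);print("carriage front",A,B,"wall",C)
d=(T-F)[:2];print("len",np.linalg.norm(d));d/=np.linalg.norm(d);print("dir",d)
for n,p in (("front",(A+B)/2),("wall",C),("tab",f(366,198,.066))): print(n,(p-F)[:2]@d,(p-F)[:2]@[-d[1],d[0]])
t=f(366,198,.066)
s=bot.observe();R=s['tool_rot']
xw=np.array([-d[1],d[0],0]); 
for sg in (1,-1):
    Rt=np.column_stack([sg*xw,np.cross([0,0,-1],sg*xw),[0,0,-1.]])
    from scipy.spatial.transform import Rotation as Ro
    print(sg,Ro.from_matrix(R.T@Rt).as_rotvec(degrees=True), R.T@(np.array([t[0],t[1],.12])-s['tool_pos']))
print(t)
E
```

```text
fixed [ 0.45780171 -0.05604702  0.068     ] tail [ 0.44010877 -0.29578364  0.05      ]
carriage front [ 0.49096628 -0.13269664  0.058     ] [ 0.41278808 -0.12606646  0.058     ] wall [ 0.44954296 -0.18452102  0.083     ]
len 0.2403886251578462
dir [-0.07360143 -0.99728774]
front 0.07357168600983353 -0.0005109344736073662
wall 0.12873340600172645 0.0012195182268478265
tab 0.10473020062464371 0.0010482641582417213
1 [6.64076486e-03 9.11829248e-03 7.11429972e+01] [-0.54580913  0.47797662  0.11131582]
-1 [-9.97818612e-03  7.26701713e-03 -1.08857002e+02] [-0.54580913  0.47797662  0.11131582]
[ 0.45113884 -0.16057031  0.066     ]
```

play_rows(translation=[[-0.031, 0.027, 0], [-0.062, 0.054, 0], [-0.093, 0.081, 0], [-0.124, 0.108, 0], [-0.155, 0.135, 0]], dr=[[0, 0, 7], [0, 0, 14], [0, 0, 21], [0, 0, 28], [0, 0, 35]], grip=[255, 255, 255, 255, 255])

```text
clock: 0.82
tool_pos: [0.2889, 0.3317, 0.2314]
tool_rot: [[0.851, 0.524, 0.0], [0.524, -0.851, 0.0], [0.0, 0.0, -1.0]]
contact_force: [0.6, 1.2, 1.1]
finger_gap: 0.297
```

```bash
cat > go.py <<'E'
from h import *
import sys
from scipy.spatial.transform import Rotation as Ro
d=np.array([-0.0736,-0.9973,0]);xw=np.array([-d[1],d[0],0]);Rt=np.column_stack([xw,np.cross([0,0,-1],xw),[0,0,-1.]])
t=np.array([float(a) for a in sys.argv[1:4]])
s=bot.observe();R=s['tool_rot']
print(s['clock'],s['tool_pos'],"q",s['q'].round(2) if hasattr(s['q'],'round') else s['q'],"gap",s['finger_gap'],"F",s['contact_force'])
print("turn",Ro.from_matrix(R.T@Rt).as_rotvec(degrees=True).round(2),"shift",(R.T@(t-s['tool_pos'])).round(4))
E
python3 go.py 0.4506 -0.1675 0.12
```

```text
0.8167 [0.28891427 0.33173315 0.23135311] q [ 0.83  0.11  1.85 -0.    1.19  0.28] gap 0.29666893248162685 F [0.62731557 1.20957715 1.0704583 ]
turn [-0.000e+00 -3.000e-02  3.585e+01] shift [-0.1242  0.5099  0.1113]
```

play_rows(translation=[[-0.0097, 0.0398, 0], [-0.0194, 0.0796, 0], [-0.0291, 0.1194, 0], [-0.0388, 0.1592, 0], [-0.0485, 0.199, 0]], dr=[[0, 0, 7], [0, 0, 14], [0, 0, 21], [0, 0, 28], [0, 0, 35.5]], grip=[255, 255, 255, 255, 255])

```text
clock: 1.23
tool_pos: [0.353, 0.1371, 0.2317]
tool_rot: [[0.998, -0.062, 0.001], [-0.062, -0.998, 0.0], [0.001, -0.001, -1.0]]
contact_force: [1.1, 0.1, -0.5]
finger_gap: 0.002
```

```bash
python3 go.py 0.4506 -0.1675 0.12
```

```text
1.2333 [0.35297161 0.13708724 0.23165894] q [0.34 0.   1.96 0.   1.18 0.4 ] gap 0.0018789693581805521 F [ 1.08208658  0.1189857  -0.46611884]
turn [-0.03 -0.07  0.67] shift [0.1162 0.298  0.1116]
```

play_rows(translation=[[0.0146, 0.0372, 0], [0.0292, 0.0744, 0], [0.0438, 0.1116, 0], [0.0584, 0.1488, 0], [0.073, 0.186, 0]], dr=[[0, 0, 0.5], [0, 0, 0.5], [0, 0, 0.5], [0, 0, 0.5], [0, 0, 0.5]], grip=[255, 255, 255, 255, 255])

```text
clock: 1.65
tool_pos: [0.4154, -0.053, 0.2316]
tool_rot: [[0.998, -0.066, 0.001], [-0.066, -0.998, 0.0], [0.001, -0.0, -1.0]]
contact_force: [0.4, 1.0, -0.2]
finger_gap: -0.001
```

```bash
python3 go.py 0.4506 -0.1675 0.12
```

```text
1.65 [ 0.41539823 -0.05297955  0.23164599] q [-0.15  0.07  1.89  0.    1.18 -0.09] gap -0.0008870648913135051 F [ 0.40939312  0.96032911 -0.18673186]
turn [-0.01 -0.06  0.45] shift [0.0425 0.112  0.1117]
```

play_rows(translation=[[0.0145, 0.037, 0], [0.029, 0.0745, 0], [0.0405, 0.107, 0], [0.0405, 0.107, 0.04], [0.0405, 0.107, 0.08]], dr=[[0, 0, 0.4], [0, 0, 0.4], [0, 0, 0.4], [0, 0, 0.4], [0, 0, 0.4]], grip=[255, 255, 255, 255, 255])

```text
clock: 2.07
tool_pos: [0.4512, -0.1632, 0.1522]
tool_rot: [[0.997, -0.076, 0.007], [-0.076, -0.997, -0.003], [0.007, 0.002, -1.0]]
contact_force: [-0.4, -0.3, -0.8]
finger_gap: -0.003
```

```bash
python3 go.py 0.4506 -0.1675 0.066; python3 - <<'E'
from h import *
cv2.imwrite("pics/s1.png",bot.read_camera("side"))
im=bot.read_camera("top");cv2.imwrite("pics/t1.png",cv2.resize(im[180:280,280:430],None,fx=5,fy=5,interpolation=cv2.INTER_CUBIC))
E
```

```text
2.0667 [ 0.4511652  -0.16321077  0.15220869] q [-0.37  0.24  1.9   0.    1.   -0.3 ] gap -0.003411372432933577 F [-0.439834   -0.33399249 -0.80201744]
turn [ 0.13 -0.42 -0.13] shift [-0.0009  0.0041  0.0862]
```

View pics/s1.png

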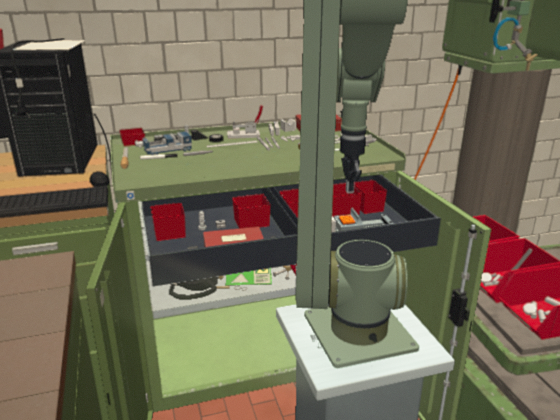

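View pics/t1.png

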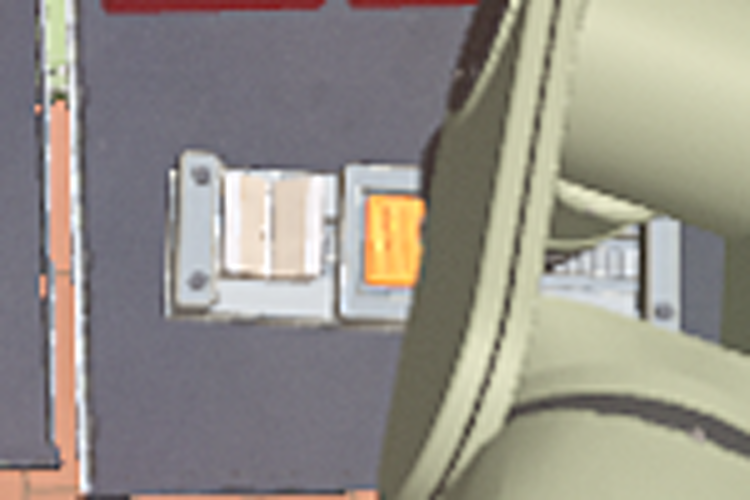

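```bash
python3 go.py 0.4506 -0.1675 0.066; python3 - <<'E'
from h import *
print(w2px("side",[.4511,-.1606,.066]),w2px("side",bot.observe()['tool_pos']))
im=cv2.imread("pics/s1.png")
m=cv2.inRange(cv2.cvtColor(im,cv2.COLOR_BGR2HSV),(8,120,120),(25,255,255))[205:235,330:365]
p=cv2.findNonZero(m)[:,0]+[330,205];print(p.mean(0),p.min(0),p.max(0))
for dx in(-.02,.02):
  for dy in(-.023,.023): print(w2px("side",[.4511+dy,-.1606+dx,.066]))
cv2.imwrite("pics/s1c.png",cv2.resize(im[130:250,300:410],None,fx=5,fy=5,interpolation=cv2.INTER_CUBIC))
E
```

```text
2.1667 [ 0.44428394 -0.15922753  0.14631167] q [-0.37  0.24  1.91  0.    1.   -0.3 ] gap 0.0019069183824740878 F [-1.48490867  0.17041374 -0.36372256]
turn [-0.23  0.73  0.01] shift [0.0079 0.0081 0.0802]
[346.76376688 217.66453675] [348.69986591 194.778821  ]
[346.4789916  218.88235294] [339 214] [354 223]
[355.73304568 219.94804408]
[349.73494863 213.86226878]
[343.7017273  221.58361363]
[337.95630798 215.42184363]
```

View pics/s1c.png

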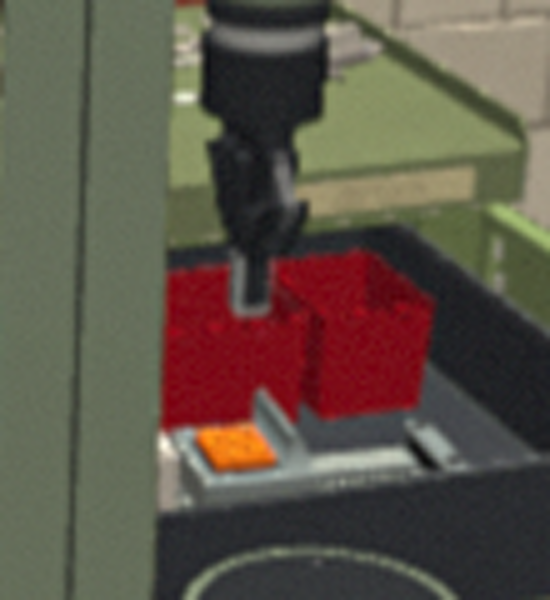

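The side view puts the tab at (346,219), where I predicted (347,218), so the two cameras agree. The fingers are shut above it. I'll lower partway and let the arm settle.

play_rows(translation=[[0.002, 0.004, 0.02], [0.002, 0.006, 0.035], [0.002, 0.006, 0.045], [0.002, 0.006, 0.045], [0.002, 0.006, 0.045]], dr=[[0, 0, 0], [0, 0, 0], [0, 0, 0], [0, 0, 0], [0, 0, 0]], grip=[255, 255, 255, 255, 255])

```text
clock: 2.58
tool_pos: [0.4512, -0.1664, 0.1078]
tool_rot: [[0.997, -0.072, 0.002], [-0.072, -0.997, -0.001], [0.002, 0.0, -1.0]]
contact_force: [-1.0, -1.0, 0.5]
finger_gap: 0.002
```

```bash
python3 go.py 0.4506 -0.1675 0.066
```

```text
2.5833 [ 0.45115044 -0.16641817  0.1077774 ] q [-0.38  0.29  1.95  0.    0.89 -0.31] gap 0.0015337889395204555 F [-0.95987352 -0.9999491   0.49440571]
turn [ 0.02 -0.1   0.12] shift [-0.0005  0.0011  0.0418]
```

play_rows(translation=[[0, 0.001, 0.012], [0, 0.001, 0.024], [0, 0.001, 0.034], [0, 0.001, 0.037], [0, 0.001, 0.037]], dr=[[0, 0, 0], [0, 0, 0], [0, 0, 0], [0, 0, 0], [0, 0, 0]], grip=[255, 255, 255, 255, 255])

```text
clock: 3.0
tool_pos: [0.4507, -0.1674, 0.0701]
tool_rot: [[0.997, -0.072, 0.001], [-0.072, -0.997, -0.0], [0.001, 0.0, -1.0]]
contact_force: [0.8, -0.5, -0.1]
finger_gap: -0.001
```

play_rows(translation=[[0, 0, 0.002], [0, 0, 0.004], [0, 0, 0.006], [0, 0, 0.006], [0, 0, 0.006]], dr=[[0, 0, 0], [0, 0, 0], [0, 0, 0], [0, 0, 0], [0, 0, 0]], grip=[255, 255, 255, 255, 255])

```text
clock: 3.42
tool_pos: [0.4511, -0.1677, 0.064]
tool_rot: [[0.997, -0.072, 0.002], [-0.072, -0.997, -0.001], [0.002, 0.0, -1.0]]
contact_force: [1.2, 0.8, 5.2]
finger_gap: -0.003
```

Contact: 5.2 N about 2 mm into the tab's travel, which matches the spring. I'll press on.

play_rows(translation=[[0, 0, 0.002], [0, 0, 0.004], [0, 0, 0.005], [0, 0, 0.005], [0, 0, 0.005]], dr=[[0, 0, 0], [0, 0, 0], [0, 0, 0], [0, 0, 0], [0, 0, 0]], grip=[255, 255, 255, 255, 255])

```text
clock: 3.83
tool_pos: [0.4511, -0.1677, 0.0591]
tool_rot: [[0.997, -0.072, 0.002], [-0.072, -0.997, -0.001], [0.002, 0.0, -1.0]]
contact_force: [0.6, 0.3, 7.0]
finger_gap: 0.0
```

play_rows(translation=[[0, 0, 0.0007], [0, 0, 0.0007], [0, 0, 0.0007]], dr=[[0, 0, 0], [0, 0, 0], [0, 0, 0]], grip=[255, 255, 255])

```text
clock: 4.08
tool_pos: [0.4511, -0.1677, 0.059]
tool_rot: [[0.997, -0.072, 0.002], [-0.072, -0.997, -0.001], [0.002, 0.001, -1.0]]
contact_force: [-0.4, 1.1, 12.2]
finger_gap: -0.001
```

The tab has bottomed out (12 N, z no longer dropping). Now I'll push along tool +y.

play_rows(translation=[[0, 0.003, 0], [0, 0.007, 0], [0, 0.012, 0], [0, 0.017, 0], [0, 0.022, 0]], dr=[[0, 0, 0], [0, 0, 0], [0, 0, 0], [0, 0, 0], [0, 0, 0]], grip=[255, 255, 255, 255, 255])

```text
clock: 4.5
tool_pos: [0.4494, -0.1894, 0.059]
tool_rot: [[0.997, -0.073, 0.002], [-0.073, -0.997, 0.0], [0.002, -0.0, -1.0]]
contact_force: [-1.0, 2.7, 13.6]
finger_gap: 0.005
```

```bash
python3 go.py 0.4506 -0.1675 0.059; python3 - <<'E'
from h import *
im=bot.read_camera("top");cv2.imwrite("pics/t2.png",cv2.resize(im[180:280,280:430],None,fx=5,fy=5,interpolation=cv2.INTER_CUBIC))
im=bot.read_camera("side");cv2.imwrite("pics/s2.png",cv2.resize(im[130:250,300:410],None,fx=5,fy=5,interpolation=cv2.INTER_CUBIC))
E
```

```text
4.5 [ 0.44941898 -0.18935599  0.05895661] q [-0.42  0.37  2.    0.    0.77 -0.35] gap 0.0050874130081311475 F [-1.00396599  2.67838374 13.60559163]
turn [-0.02 -0.12  0.06] shift [-0.0004 -0.0219 -0.    ]
```

View pics/t2.png

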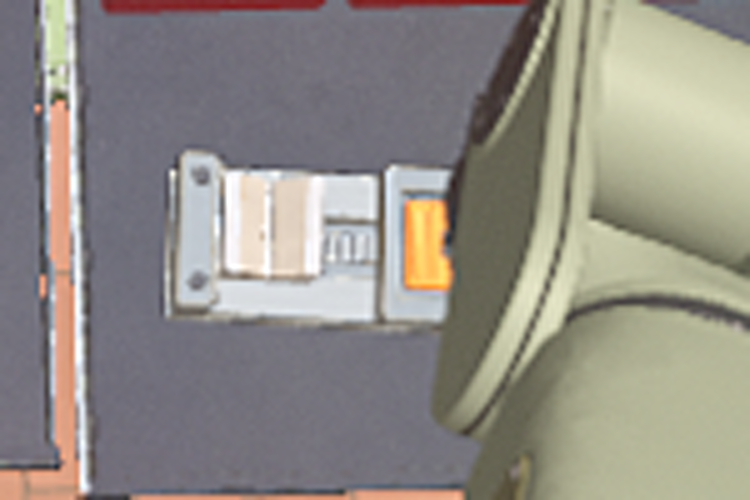

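View pics/s2.png

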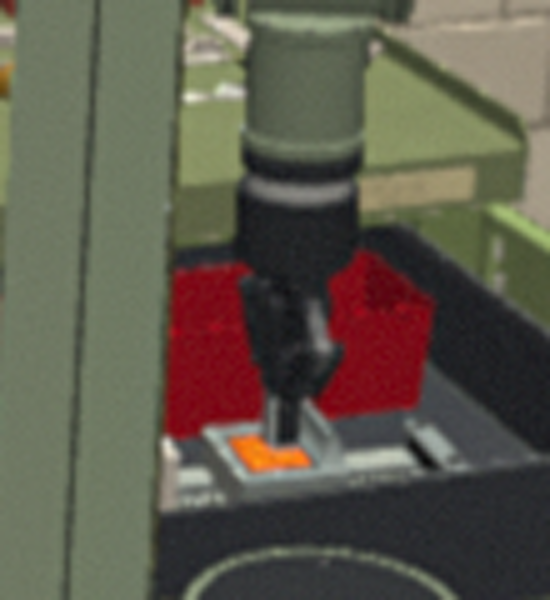

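The jaw is moving: its front edge went from column 340 to 382 in the crop, and the V-block hasn't moved. I'll keep pushing.

play_rows(translation=[[0, 0.006, 0], [0, 0.013, 0], [0, 0.02, 0], [0, 0.026, 0], [0, 0.032, 0]], dr=[[0, 0, 0], [0, 0, 0], [0, 0, 0], [0, 0, 0], [0, 0, 0]], grip=[255, 255, 255, 255, 255])

```text
clock: 5.02
tool_pos: [0.4469, -0.2213, 0.059]
tool_rot: [[0.997, -0.073, 0.002], [-0.073, -0.997, 0.0], [0.002, -0.0, -1.0]]
contact_force: [-0.5, 2.0, 12.9]
finger_gap: -0.004
```

play_rows(translation=[[0, 0.006, 0], [0, 0.012, 0], [0, 0.017, 0], [0, 0.022, 0], [0, 0.025, 0]], dr=[[0, 0, 0], [0, 0, 0], [0, 0, 0], [0, 0, 0], [0, 0, 0]], grip=[255, 255, 255, 255, 255])

```text
clock: 5.43
tool_pos: [0.4449, -0.2465, 0.059]
tool_rot: [[0.997, -0.073, 0.001], [-0.073, -0.997, 0.0], [0.001, -0.0, -1.0]]
contact_force: [-1.4, 2.2, 13.0]
finger_gap: -0.002
```

play_rows(translation=[[0, 0.002, 0], [0, 0.004, 0], [0, 0.006, 0], [0, 0.008, 0], [0, 0.008, 0]], dr=[[0, 0, 0], [0, 0, 0], [0, 0, 0], [0, 0, 0], [0, 0, 0]], grip=[255, 255, 255, 255, 255])

```text
clock: 5.85
tool_pos: [0.4443, -0.253, 0.0589]
tool_rot: [[0.997, -0.074, 0.001], [-0.074, -0.997, 0.003], [0.001, -0.003, -1.0]]
contact_force: [0.7, 7.9, 13.4]
finger_gap: -0.005
```

play_rows(translation=[[0, 0.001, 0], [0, 0.002, 0], [0, 0.003, 0], [0, 0.003, 0]], dr=[[0, 0, 0], [0, 0, 0], [0, 0, 0], [0, 0, 0]], grip=[255, 255, 255, 255])

```text
clock: 6.18
tool_pos: [0.4441, -0.2553, 0.0589]
tool_rot: [[0.997, -0.074, 0.001], [-0.074, -0.997, 0.003], [0.001, -0.003, -1.0]]
contact_force: [0.8, 9.1, 14.3]
finger_gap: 0.002
```

```bash
python3 - <<'E'
from h import *
im=bot.read_camera("side");cv2.imwrite("pics/s3.png",cv2.resize(im[130:250,300:410],None,fx=5,fy=5,interpolation=cv2.INTER_CUBIC))
E
```

```text
(no output)
```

View pics/s3.png

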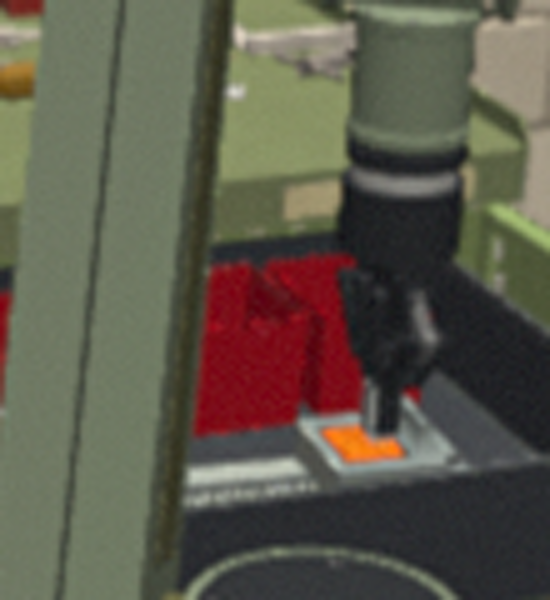

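The jaw is against the tail stop and the fingers are now slipping on the tab (9 N). I'll lift straight up.

play_rows(translation=[[0, 0, -0.005], [0, 0, -0.015], [0, 0, -0.04], [0, 0, -0.08], [0, 0, -0.12]], dr=[[0, 0, 0], [0, 0, 0], [0, 0, 0], [0, 0, 0], [0, 0, 0]], grip=[255, 255, 255, 255, 255])

```text
clock: 6.65
tool_pos: [0.4423, -0.2567, 0.1779]
tool_rot: [[0.997, -0.072, -0.004], [-0.072, -0.997, 0.002], [-0.004, -0.002, -1.0]]
contact_force: [1.5, -0.9, -0.1]
finger_gap: 0.001
```

play_rows(translation=[[0, -0.04, -0.01], [0, -0.08, -0.02], [0, -0.12, -0.03], [0, -0.16, -0.04], [0, -0.2, -0.04]], dr=[[0, 0, 0], [0, 0, 0], [0, 0, 0], [0, 0, 0], [0, 0, 0]], grip=[255, 255, 255, 255, 255])

```text
clock: 7.07
tool_pos: [0.4585, -0.0565, 0.2196]
tool_rot: [[0.997, -0.073, 0.003], [-0.073, -0.997, -0.001], [0.003, 0.001, -1.0]]
contact_force: [0.8, -0.8, 0.4]
finger_gap: 0.003
```

play_rows(translation=[[0, -0.04, 0], [0, -0.08, 0], [0, -0.1, 0], [0, -0.1, 0], [0, -0.1, 0]], dr=[[0, 0, 0], [0, 0, 0], [0, 0, 0], [0, 0, 0], [0, 0, 0]], grip=[255, 255, 255, 255, 255])

```text
clock: 7.48
tool_pos: [0.4649, 0.0425, 0.2174]
tool_rot: [[0.998, -0.07, -0.001], [-0.07, -0.998, -0.001], [-0.001, 0.001, -1.0]]
contact_force: [-0.5, -0.7, -0.1]
finger_gap: -0.001
```

```bash
python3 - <<'E'
from h import *
im=bot.read_camera("top");cv2.imwrite("pics/t4.png",cv2.resize(im[195:265,300:430],None,fx=6,fy=6,interpolation=cv2.INTER_CUBIC))
im=bot.read_camera("side");cv2.imwrite("pics/s4.png",im)
print(bot.observe()['clock'])
E
```

```text
7.5833
```

View pics/t4.png

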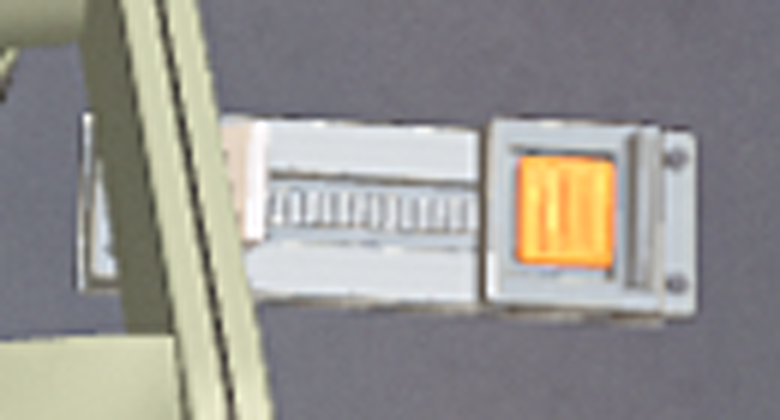

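View pics/s4.png

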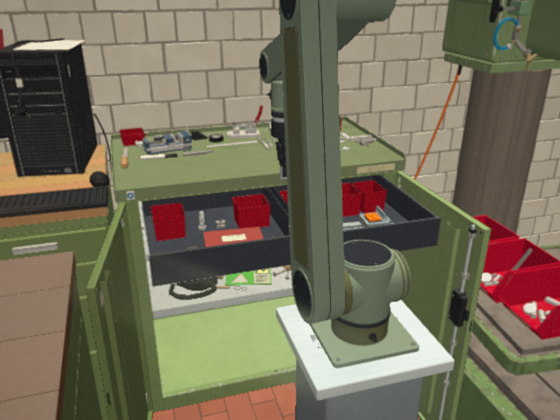

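```bash
python3 - <<'E'
from h import *
f=lambda a,b,z: px2w("top",(300+a/6,195+b/6),z)
F=f(119,187,.068);d=np.array([-.0736,-.9973])
print("tab travel",(f(565,211,.066)-f(366,198,.066))[:2]@d)
print("front travel",(f(489,210,.058)-f(289,201,.058))[:2]@d)
print("rear edge vs tail centre",(f(662,220,.058)-f(676,222,.05))[:2]@d)
E
```

```text
tab travel 0.08388548006700514
front travel 0.0850521198120568
rear edge vs tail centre -0.008505295138730929
```

```bash
python3 -c "
from bench import bot
print(bot.job_done())"
```

```text
the job is handed in; nothing more can be done
None
```

The clamp is open: I pressed the orange tab down with the shut fingers and pushed the jaw back to the tail stop with the tab held down. I then lifted straight off so the tab could spring up, and handed in at about 7.6 s.

- **Tab pressed:** contact came at 5.2 N about 2 mm into the travel. The tab bottomed out at about 12 N at z 0.059 m, before the jaw had moved.
- **Jaw back:** the last pictures give 84–85 mm of jaw travel, with its rear edge at the tail stop. The push force rose from about 2.5 N to 8–9 N at the end as the jaw met the stop.
- **Tab released:** after the lift the tab looked the same size in the top view as at the start, and the tool read no contact force. I judged it up by eye and did not measure its height.
- **V-block:** it was fully visible and in place in the top view mid-push. In the last top view the arm hides most of it, and the part that shows is where it was.
- **Drill case, step block and strap clamp:** I never went near these, but I made no separate check of where they ended up.

No check failed or disagreed.

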